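# Jack a calibration weight up level with the balance and slide it onto the pan

### The job

Fit the loose crank handle on the lifting jack's square shaft and wind it clockwise until the jack's platform is level with the balance pan (to within 3 mm), and let it stand. Then slide the brass calibration weight, without lifting it, straight across from the platform until it is wholly on the pan. Leave the crank on the shaft and the platform at that height, and do not disturb the bottles and pestle beside the jack.

Things in the scene. Friction and masses are not known exactly. Their poses are not given: they have to be found in the camera images.
- platform_top (a point): Centre of the top face of the jack's flat aluminium platform, 100 x 100 x 8 mm, no rim; the weight stands on it. Axes along its edges, z up: the shaft is 140 mm toward its -x, the balance toward its +y. Its top starts 70 mm above the worktop and rises at most 47 mm; the screw holds it wherever it is left. The jack is fixed to the worktop.
- shaft_seat (a point): Foot of the jack's upright steel drive shaft, centre of the flat round face (42 mm across) on the blue gear head, 75 mm above the worktop; the crank's hub comes to rest on this face. The shaft is 16 mm square, 30 mm tall, its top 6 mm tapering to 10 mm square. x and y are square to its flats and turn with it.
- jack_screw (a joint): Turn of that shaft in rad, growing clockwise as seen from above. Clockwise lifts the platform by 16 mm a turn (2.55 mm per rad). Turning takes about 0.1 N m, some 2 N at the crank's knob.
- crank_hub (a point): Underside centre of the loose crank (330 g), which stands hub down on the worktop. Dark steel hub 40 x 40 x 42 mm with a socket from below, 18 mm square, 34 mm deep, sides along x and y: it fits the shaft four ways, 1 mm clearance a side, 6 degrees of play. A steel arm, 20 mm wide, 42 to 52 mm up, runs to the knob (+x) and to a 28 mm round counterweight at x = -42 mm (-x), 32 to 56 mm up.
- crank_grip (a point): Centre of the yellow square grip on top of the crank's hub, 26 x 26 mm and 40 mm tall, 72 mm above the hub's underside, its top 92 mm above it; sides and axes as crank_hub. Take the crank here to carry it.
- crank_knob (a point): Centre of the crank's upright red round knob, 22 mm across and 50 mm tall, 55 mm from the hub's axis toward the crank's +x and 79 mm above the hub's underside (its top is 104 mm above it). It spins freely on its pin, so it can be held, or pushed round, without turning the gripper; a light grip can slip off it.
- pan_top (a point): Centre of the balance's flat steel pan, 120 x 120 mm, no rim. The white balance is fixed beside the jack, 6 mm from the platform; the pan is 90 to 108 mm above the worktop. Axes along its edges, parallel to the platform's; the platform is toward its -y, where the last 14 mm of the pan slope down by 4 mm so that a vessel rides up.
- weight_mid (a point): Middle of the body of the brass calibration weight: an upright cylinder 64 mm across and 44 mm high (this point is 22 mm above its foot), about 600 g, with a narrow neck and a 30 mm knob on top up to 68 mm above its foot. Pushed low on its side it slides without tipping.
- weight: The same weight; origin at the centre of its foot.
- pp_green: White plastic bottle with green cap, 52 mm across, 128 mm tall, a bystander; origin at its foot.
- amber_small: Small brown bottle with black cap, 49 mm across, 98 mm tall, a bystander; origin at its foot.
- pestle: Porcelain pestle, 94 mm long and 23 mm thick, lying on the worktop, a bystander; origin under its middle.
Things that resemble listed ones, but are neither listed nor needed, are in the scene too. Of the things like the part that bears crank_hub, leave any that is orange; of the rest the larger one is meant.

How it is judged:
By the outcome, as a careful person would: the job done as asked, in the order asked, and still so for the second after the job is handed in, with the robot touching nothing.
It also fails if it takes over 72 s, if anything falls off the work surface, if the arm or the gripper's body presses on something with over 40 N, if the wrist force passes 120 N, or if a joint passes its speed limit or range.

### The arm

A 6-joint arm with a two-finger parallel gripper is mounted at the origin on a cart in front of the work surface, level with it; the furniture and walls round the work are solid. World frame = base frame: x ahead of the robot, y to its left, z up, the work surface at z = 0. Lengths are in m, angles in rad, forces in N, time in s.
With the tool pointing down it reaches from about 0.375 to 0.925 m from the base axis. Payload 5.7 kg.
Tool frame: the origin (TCP) lies midway between the tips of the shut fingers; the grasp point (between the pads) lies 19 mm behind it; z points along the fingers, y is the line along which they close (so a half turn about z gives the same grasp; the last joint's range is limited). The gripper opens to 88 mm and grips with 3 to 60 N. Pads are 20 mm wide; open, the fingers measure 115 mm over their backs; the gripper's body (75 mm by 178 mm) begins 61 mm behind the grasp point.
Start: joints at [1.03, 0.359, 1.51, -0, 1.272, -0.115], TCP at [0.248, 0.546, 0.223] pointing down, gripper open.
Joint ranges: [-2.97, 2.97], [-1.01, 2.36], [0.21, 2.38], [-0.96, 4.11], [0.2, 2.71], [-2.98, 2.98]. Speed limits (rad/s): [2.39, 2.39, 3.14, 3.14, 3.14, 3.14].

### API

Orientations are given as a rotation vector (axis times angle).
In Python, from rig import robot gives the robot as it stands.
- The arm moves only by the tool jog_arm, never from a script. Its argument "motion" is a list that holds one entry, the list of rows, each a list of 7 numbers: the turn, a rotation vector about the world's x, y, z in rad, then the shift along the world's x, y, z in cm, then the opening, from 0 (shut) to 1 (fully open). A call has 1 to 12 rows; each row is the pose to reach, as a shift and turn from the pose commanded when the call began; what a row does not reach only later rows make up. A row lasts 1/12 s, in which the tool goes at most 41.7 mm and 7.16 degrees, less where a joint would pass 70% of its speed; a pose out of reach is approached as far as the arm can. A call with a gripper value outside its range is refused whole. The fingers move at their own pace and stop on an object; "grip_force" is the grip in N (left out, the last holds). Time passes only in rows, so rows that repeat a pose let the fingers close. It gives the time, the measured TCP pose, the force, the opening and the grip force at its end, in the units of the state.
- robot.get_obs(): the state, without advancing time (a new reading comes with each control period).
- robot.get_image(name): name is "scene" or "top" or "wrist"; returns a dict with "image" (420x560x3 uint8, red, green, blue), "intrinsics" (3x3 intrinsics, pixels), "camera_from_world" (4x4, takes a point from world to camera coordinates); the wrist camera has in their place "hand_eye" (4x4, takes a point from camera to tool coordinates, whose origin is the TCP and whose axes are the flange's). Camera axes: x right, y down, z forward; pixel columns grow to the right and rows downward; lengths in m; the calibration is good to about 2 mm. A picture is of the moment at which its call begins: read the wrist's pose just before it. There is no depth.
- robot.sign_off(): hands the job in; it is judged then, once.
The state is a dict: "time_s": time; "joint_pos": joint angles; "dq": joint speeds; "joint_efforts": joint torques, N m; "tcp_pos": TCP position; "tcp_rot": TCP orientation; "wrist_force": force on the tool from outside, world axes, zero at the start; "moment": the same for the moment, N m; "finger_gap": finger opening in m; "finger_force": force on a finger pad.
Only numpy, scipy, OpenCV 4.12 (cv2) and the standard library are available. Lean on these libraries where they do the work, as an engineer would, in place of code of your own. Each camera call takes 0.05 s, during which the arm holds its last target. There are 200 camera calls.

## Working session

There is one attempt and no reset: what is moved stays moved. The work goes in short steps, Python scripts to look and compute and a tool call to move; the robot and the scene stay as the last step left them, time stands still between calls to the robot, and variables do not carry over. Pictures are saved under pics/ and viewed, at most 10 in all, crops included, and the job is handed in when it is done.

Besides the shell and the picture viewer there is one more tool, called after "Request:" in YAML: its name, and indented under it one key for each argument. jog_arm: Moves the arm, as the interface text tells. Its arguments: {"type":"object","properties":{"motion":{"type":"array"},"grip_force":{"type":"number"}},"required":["motion"]}

```bash
mkdir -p pics; cat > h.py <<'E'
import numpy as np, cv2
from rig import robot
def snap(n,fn=None):
    o=robot.get_obs(); d=robot.get_image(n)
    K=np.array(d["intrinsics"])
    if "camera_from_world" in d: T=np.array(d["camera_from_world"])
    else:
        W=np.eye(4); W[:3,:3]=cv2.Rodrigues(np.array(o["tcp_rot"],float))[0]; W[:3,3]=o["tcp_pos"]
        T=np.linalg.inv(W@np.array(d["hand_eye"]))
    im=cv2.cvtColor(np.array(d["image"]),cv2.COLOR_RGB2BGR)
    if fn: cv2.imwrite("pics/"+fn,im)
    return im,K,T
def ray(K,T,uv):
    R=T[:3,:3];c=-R.T@T[:3,3]; d=R.T@np.linalg.inv(K)@np.array([uv[0],uv[1],1.]); return c,d/np.linalg.norm(d)
def onz(K,T,uv,z):
    c,d=ray(K,T,uv); return c+d*(z-c[2])/d[2]
def tri(rs):
    A=0;b=0
    for c,d in rs:
        P=np.eye(3)-np.outer(d,d);A=A+P;b=b+P@c
    p=np.linalg.solve(A,b); return p,[np.linalg.norm((np.eye(3)-np.outer(d,d))@(p-c)) for c,d in rs]
def proj(K,T,p):
    q=K@(T[:3,:3]@np.array(p)+T[:3,3]); return q[:2]/q[2]
E
python3 - <<'E'
from h import *
a=snap("scene")[0];b=snap("top")[0];
im=np.hstack([a,b]);print(im.shape)
cv2.imwrite("pics/s.png",a);cv2.imwrite("pics/t.png",b)
for n in("scene","top"):
    _,K,T=snap(n);print(n,-T[:3,:3].T@T[:3,3],K[0,0])
print(robot.get_obs())
E
```

```text
(420, 1120, 3)
scene [-0.01300633  0.16271334  0.71403467] 412.96574710566097
top [0.40745921 0.43012399 1.18069663] 542.1406961780548
{'time_s': 0.2, 'joint_pos': array([ 1.02987806e+00,  3.59268920e-01,  1.51102401e+00, -1.55103284e-05,
        1.27248365e+00, -1.15098682e-01]), 'dq': array([-0.00134685, -0.00220123, -0.00203382, -0.00079047, -0.00010726,
       -0.00137081]), 'joint_efforts': array([ 1.41853998e-03, -5.15296662e+01, -2.70749885e+01,  6.75597740e-02,
        3.21298710e-02, -1.32487658e-04]), 'tcp_pos': array([0.24762967, 0.54604525, 0.22210559]), 'tcp_rot': array([-6.63749117e-01, -3.07029807e+00,  1.76784892e-03]), 'wrist_force': array([-0.64985587, -0.1543872 , -0.41057285]), 'moment': array([ 0.0250853, -0.007503 , -0.0141122]), 'finger_force': 0.0, 'finger_gap': 0.08739678136643331}
```

View pics/s.png

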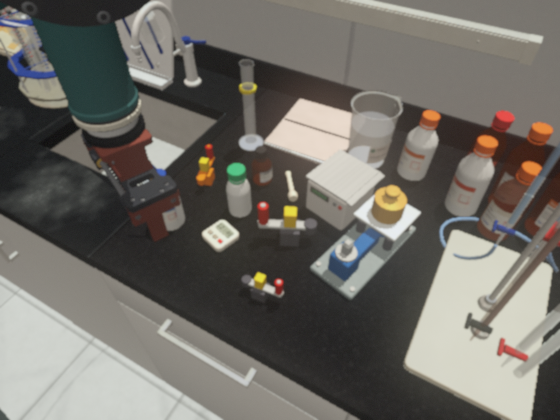

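View pics/t.png

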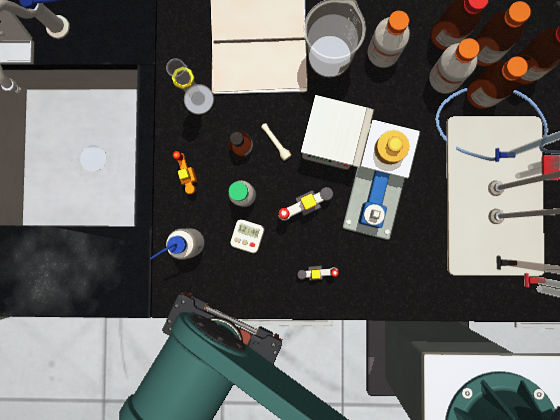

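Cranks, top view: orange (185,173), small dark (317,273), large dark (307,202). Orange is excluded, and (307,202) is the larger of the other two. I'll confirm it in an enlarged crop and measure it along with the jack.

```bash
python3 - <<'E'
from h import *
a,Ka,Ta=snap("scene");b,Kb,Tb=snap("top")
c1=cv2.resize(b[90:290,210:430],None,fx=2.7,fy=2.7,interpolation=cv2.INTER_CUBIC)[:, :]
c2=cv2.resize(a[165:305,225:435],None,fx=2.2,fy=2.2,interpolation=cv2.INTER_CUBIC)
cv2.imwrite("pics/c1.png",c1)
c=np.zeros((600,800,3),np.uint8)
t=cv2.resize(b[90:290,220:430],(420,400),interpolation=cv2.INTER_CUBIC);c[:400,:420]=t
t=cv2.resize(a[165:305,245:425],(380,296),interpolation=cv2.INTER_CUBIC);c[:296,420:]=t
cv2.imwrite("pics/c.png",c)
def blobs(im,lo,hi,n,mn=25):
    h=cv2.cvtColor(im,cv2.COLOR_BGR2HSV);m=cv2.inRange(h,lo,hi)
    k,l,s,ce=cv2.connectedComponentsWithStats(m)
    for i in range(1,k):
        if s[i,4]>=mn:
            cs,_=cv2.findContours((l==i).astype(np.uint8),0,2);r=cv2.minAreaRect(cs[0])
            print(n,ce[i].round(1),s[i],np.round(r[1],1),round(r[2],1))
for nm,im in(("S",a),("T",b)):
    blobs(im,(22,150,120),(34,255,255),nm+" yel")
    blobs(im,(0,150,100),(6,255,255),nm+" red")
    blobs(im,(95,120,60),(125,255,255),nm+" blue",80)
    blobs(im,(12,90,90),(22,255,255),nm+" brass",80)
    blobs(im,(0,0,200),(180,40,255),nm+" wh",300)
E
```

```text
S yel [247.6  89.5] [239  84  18  10  70] [ 9. 17.] 90.0
S yel [203.4 162.8] [199 157  10  14 109] [13.  9.] 90.0
S yel [289.9 215.1] [283 206  15  21 257] [20. 14.] 90.0
S yel [259.6 279.4] [254 272  12  17 150] [16. 11.] 90.0
S red [502.3 120.6] [492 111  22  21 302] [17.2 21.6] 33.7
S red [209.  150.8] [205 144   8  15  71] [14.  7.] 90.0
S red [262.9 212.9] [257 202  12  22 160] [11.1 20.7] 5.2
S red [550.  233.2] [545 226  10  13  60] [ 4.8 15. ] 36.9
S red [278.4 286.1] [274 278  10  16  78] [ 9. 15.] 0.0
S red [515.5 353.3] [506 347  21  12  68] [22.4  4. ] 25.2
S blue [26.2 68.6] [  7  51  50  27 443] [49.2 23.3] 31.2
S blue [360.7 247. ] [341 234  34  34 294] [13.1 39.7] 42.9
S brass [431.1 114.9] [423 110  17  10 120] [16.5  8.4] 11.3
S brass [541.9 127.9] [533 123  19  11 163] [10. 18.] 90.0
S brass [487.5 141.1] [478 136  20  12 181] [11. 19.] 90.0
S brass [205.7 173.3] [195 157  20  29 333] [28. 19.] 90.0
S brass [531.3 167.4] [522 161  19  14 183] [17.9 11.6] 26.6
S brass [388.7 203. ] [373 184  35  39 936] [33.1 38.9] 7.1
S brass [289.4 221.7] [283 214  15  14 123] [14
[... 2195 characters left out ...]
] [111.1 135.3] 0.7
T wh [349.9 134.3] [ 301   95  118   83 4653] [110.1  58.7] 14.0
T wh [492.6 195.5] [  448   116    96   160 12734] [159.8  94.2] 89.5
T wh [246.3 236.2] [231 220  32  32 497] [27.6 27.8] 17.1
T wh [ 50.6 356.8] [   0  317  104   82 7980] [103.   80.3] 1.0
T wh [131.9 352.3] [ 106  317   63   82 3324] [61.3 81.7] 1.0
T wh [310.9 354.3] [ 238  319  103   84 3919] [102.8  82. ] 0.6
T wh [357.2 363.7] [ 344  320   56   84 1965] [83. 55.] 90.0
T wh [516.1 335.9] [ 469  321   91   32 1741] [90.7 30. ] 1.4
T wh [483.3 376.1] [ 424  354  136   66 4580] [ 65. 135.] 90.0
T wh [247.5 412.5] [225 405  54  15 647] [14. 53.] 90.0
T wh [374.7 413.3] [344 407  66  13 770] [12. 65.] 90.0
```

View pics/c.png

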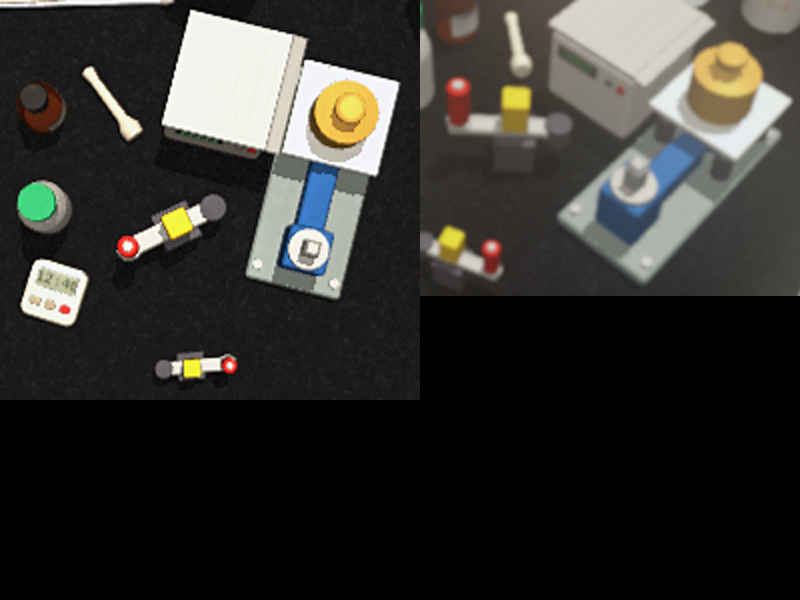

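Crop: the large dark crank has its grip at crop (177,222), knob at (128,246) and counterweight at (213,207). The jack's shaft is at (313,247) and the weight at (347,112) on the white-looking platform. The balance is to its left. So the meant crank is the one at top-view pixel (308,201).

```bash
python3 - <<'E'
from h import *
a,Ka,Ta=snap("scene");b,Kb,Tb=snap("top")
def t(n,s,u): print(n,*[np.round(x,4) for x in tri([ray(Ka,Ta,s),ray(Kb,Tb,u)])])
t("grip top",(290.5,210.4),(308.2,201.1))
t("knob top",(263,203),(283.6,212.8))
t("shaft top",(347.3,241.6),(376.5,213.5))
t("face",(347.3,253.5),(373.5,215))
t("weight knob",(245+312/2.111,165+47/2.114),(395,144))
print("grip",onz(Kb,Tb,(308.2,201.1),.092),"knob",onz(Kb,Tb,(283.6,212.8),.104))
print("shaft",onz(Kb,Tb,(376.5,213.5),.105))
cr=lambda x,y:(220+x/2,90+y/2)
for n,p in dict(pl_TL=(300,62),pl_TR=(399,82),pl_BR=(376,174)).items(): print(n,onz(Kb,Tb,cr(*p),.07))
for n,p in dict(TL=(190,12),TR=(306,38),BL=(163,125),BR=(278,154)).items(): print("pan",n,onz(Kb,Tb,cr(*p),.1))
print("wknob",onz(Kb,Tb,(395,144),.138))
for n,p,z in(("green",(240,193),.128),("amber",(237,140),.098),("pest",(275,140),.02)): print(n,onz(Kb,Tb,p,z))
E
```

```text
grip top [0.4728 0.4084 0.09  ] [0.001 0.001]
knob top [0.4482 0.4573 0.1091] [0.001 0.001]
shaft top [0.4476 0.2749 0.1035] [0.0004 0.0004]
face [0.447  0.273  0.0676] [0.0026 0.0026]
weight knob [0.58   0.2439 0.1441] [0.0011 0.0011]
grip [0.47220979 0.40935106 0.092     ] knob [0.44790518 0.45830974 0.104     ]
shaft [0.44770073 0.27465337 0.105     ]
pl_TL [0.63946264 0.28270351 0.07      ]
pl_TR [0.61891959 0.1816244  0.07      ]
pl_BR [0.52407544 0.20544169 0.07      ]
pan TL [0.68383698 0.39693795 0.1       ]
pan TR [0.65748944 0.28068461 0.1       ]
pan BL [0.5692468  0.42343414 0.1       ]
pan BR [0.54050871 0.30858726 0.1       ]
wknob [0.58062827 0.24381606 0.138     ]
green [0.48510927 0.5431008  0.128     ]
amber [0.59449629 0.55363955 0.098     ]
pest [0.60818733 0.48026796 0.02      ]
```

Heights and distances agree with the text: grip top 90 mm, knob 55 mm from the axis, shaft top 104 mm, shaft to platform 138 mm. I'll move above the crank next.

Request:
jog_arm:
  motion:
    - [[0, 0, -0.1, 2, -1.2, 1, 1], [0, 0, -0.2, 5, -3, 2, 1], [0, 0, -0.3, 8, -5, 3, 1], [0, 0, -0.4, 11, -7, 4, 1], [0, 0, -0.5, 14, -9, 5, 1], [0, 0, -0.6, 17, -11, 6, 1], [0, 0, -0.683, 20, -12.5, 6, 1], [0, 0, -0.683, 22.4, -13.7, 6, 1], [0, 0, -0.683, 22.4, -13.7, 6, 1], [0, 0, -0.683, 22.4, -13.7, 6, 1]]

```text
time_s: 1.23
tcp_pos: [0.4729, 0.4086, 0.2824]
tcp_rot: [-1.657, -2.669, 0.0]
wrist_force: [0.1, -0.2, -0.2]
finger_gap: 0.0877
finger_force: 0.0
```

```bash
python3 - <<'E'
from h import *
im,K,T=snap("wrist","w1.png")
o=robot.get_obs();print(o["tcp_pos"],o["tcp_rot"],o["joint_pos"],-T[:3,:3].T@T[:3,3],K[0,0])
E
```

```text
[0.47159418 0.40918705 0.28231177] [-1.65450114e+00 -2.66939211e+00  1.03148527e-03] [6.03657717e-01 3.49851853e-01 1.37383421e+00 7.03811095e-04
 1.41892786e+00 1.42463502e-01] [0.4382899  0.47828208 0.44470323] 317.31917500145335
```

View pics/w1.png

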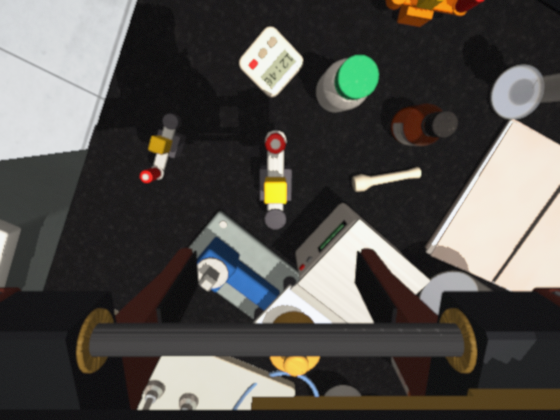

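Wrist view: grip top at (276,191) and knob top at (275,143), so the crank is vertical in the image and square to the fingers. The shaft is at (212,270). I'll refine the grip and knob, and read the shaft's angle from an enlarged crop.

```bash
python3 - <<'E'
from h import *
im,K,T=snap("wrist")
b,Kb,Tb=snap("top")
def bl(im,lo,hi,box):
    x0,y0,x1,y1=box;h=cv2.cvtColor(im[y0:y1,x0:x1],cv2.COLOR_BGR2HSV);m=cv2.inRange(h,lo,hi)
    cs,_=cv2.findContours(m,0,2);c=max(cs,key=cv2.contourArea);r=cv2.minAreaRect(c);return np.array(r[0])+[x0,y0],r
y=bl(im,(22,120,170),(34,255,255),(250,160,300,215));r=bl(im,(0,140,90),(8,255,255),(255,125,300,165))
print(y,r);g=onz(K,T,y[0],.092);k=onz(K,T,r[0],.104);print(g,k,np.degrees(np.arctan2(*(k-g)[1::-1])),np.linalg.norm((k-g)[:2]))
print("tri",tri([ray(K,T,y[0]),ray(Kb,Tb,(308.2,201.1))]))
c=np.hstack([cv2.resize(im[235:305,175:245],(400,400),interpolation=cv2.INTER_CUBIC),cv2.resize(b[185:245,345:405],(400,400),interpolation=cv2.INTER_CUBIC)])
cv2.imwrite("pics/sh.png",c)
E
```

```text
(array([276., 193.]), ((26.0, 33.0), (22.0, 22.0), 90.0)) (array([275.75, 144.75]), ((20.75, 19.75), (19.091880798339844, 18.384775161743164), 45.0))
[0.46967054 0.41154585 0.092     ] [0.4453826  0.45996445 0.104     ] 116.63945049636534 0.05416884652985375
tri (array([0.47208059, 0.40887022, 0.07700675]), [np.float64(0.0010377799763544046), np.float64(0.0010377799763544274)])
```

View pics/sh.png

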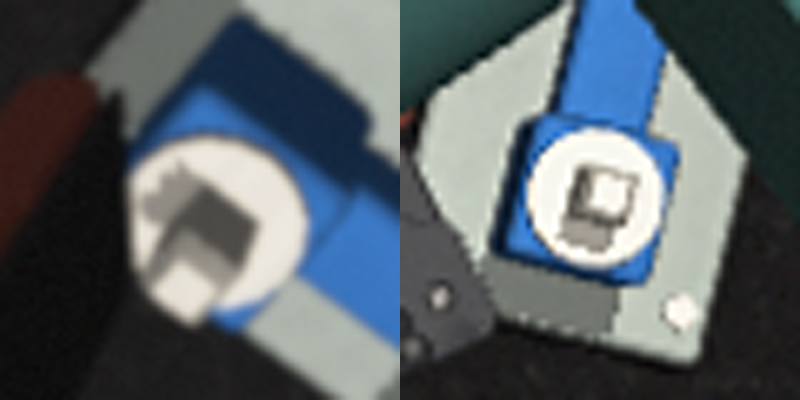

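Request:
jog_arm:
  motion:
    - [[0, 0, 0, -0.1, -3, 0, 1], [0, 0, 0, -0.2, -6, -1, 1], [0, 0, 0, -0.4, -9, -3, 1], [0, 0, 0, -0.5, -12, -6, 1], [0, 0, 0, -0.6, -15, -9, 1], [0, 0, 0, -0.7, -17, -12, 1], [0, 0, 0, -0.7, -17, -12, 1], [0, 0, 0, -0.7, -17, -12, 1], [0, 0, 0, -0.7, -17, -12, 1]]

```text
time_s: 2.13
tcp_pos: [0.4654, 0.241, 0.1638]
tcp_rot: [1.652, 2.671, 0.003]
wrist_force: [-0.2, 0.1, -0.1]
finger_gap: 0.0877
finger_force: 0.0
```

```bash
python3 - <<'E'
from h import *
im,K,T=snap("wrist")
p=proj(K,T,(.4475,.2748,.105));print(p,robot.get_obs()["tcp_pos"])
u,v=np.clip(p.astype(int),[75,60],[484,359])
c=np.zeros((600,800,3),np.uint8)
c[:420,:560]=im
print(u-75,v-60)
s=im[v-40:v+40,u-40:u+40]; c=cv2.resize(im[v-60:v+60,u-75:u+75],(750,600),interpolation=cv2.INTER_CUBIC)
cv2.imwrite("pics/w2.png",c); np.savez("w2.npz",im=im,K=K,T=T)
E
```

```text
[275.01796266 182.70126005] [0.4661035  0.2413746  0.16434134]
200 122
```

View pics/w2.png

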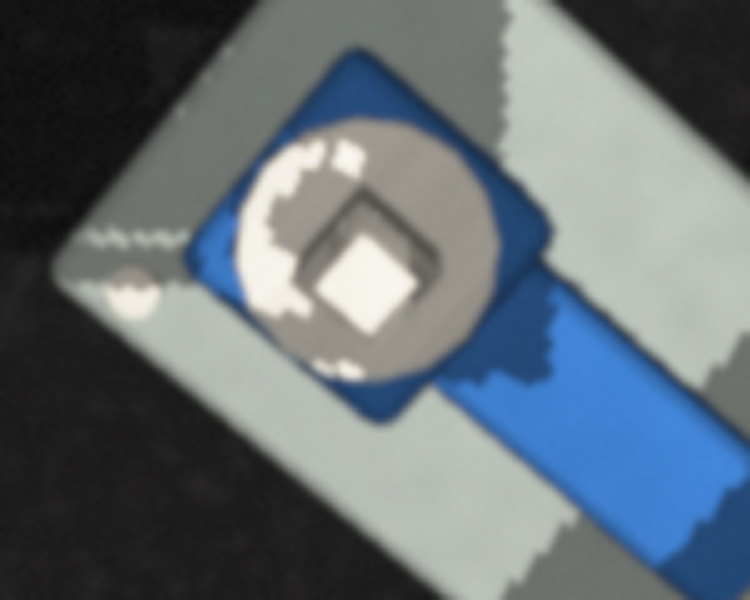

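The shaft's top square shows as a diamond with corners at crop (368,232), (419,282), (372,336) and (316,284). The gear-head face circle is centred near crop (368,250).

```bash
python3 - <<'E'
from h import *
d=np.load("w2.npz");im,K,T=d["im"],d["K"],d["T"]
h=cv2.cvtColor(im,cv2.COLOR_BGR2GRAY)
u0,v0=200+300//5,122+215//5
s=h[v0:v0+28,u0:u0+28];big=cv2.resize(s,None,fx=8,fy=8,interpolation=cv2.INTER_CUBIC)
m=(big>195).astype(np.uint8);k,l,st,ce=cv2.connectedComponentsWithStats(m)
i=l[int((284/5+122-v0)*8),int((366/5+200-u0)*8)];cs,_=cv2.findContours((l==i).astype(np.uint8),0,2);r=cv2.minAreaRect(cs[0]);print(r)
bx=cv2.boxPoints(r)/8+[u0-.44,v0-.44]
P=np.array([onz(K,T,p,.105) for p in bx]);print(P.round(4),P.mean(0))
for a,b in((0,1),(1,2),(2,3),(3,0)):
    e=P[b]-P[a];print(np.degrees(np.arctan2(e[1],e[0]))%90,np.linalg.norm(e))
cr=lambda x,y:(200+x/5,122+y/5)
P=np.array([onz(K,T,cr(*p),.105) for p in((368,232),(419,282),(372,336),(316,284))])
print([np.degrees(np.arctan2(*(P[(j+1)%4]-P[j])[1::-1]))%90 for j in range(4)],P.mean(0))
# gear head edges (z=.075): top->right corner, left->top
Q=np.array([onz(K,T,cr(*p),.07) for p in((356,48),(548,225),(380,422),(188,258))])
print([np.degrees(np.arctan2(*(Q[(j+1)%4]-Q[j])[1::-1]))%90 for j in range(4)],Q.mean(0))
bb,Kb,Tb=snap("top")
print(tri([ray(K,T,bx.mean(0)),ray(Kb,Tb,(376.5,213.5))]), "face ctr",onz(K,T,cr(368,250),.075))
E
```

```text
((106.26557159423828, 111.49903869628906), (120.3269271850586, 120.90032958984375), 41.42366409301758)
[[0.4383 0.273  0.105 ]
 [0.4411 0.2833 0.105 ]
 [0.4513 0.2805 0.105 ]
 [0.4486 0.2702 0.105 ]] [0.44482408 0.27675584 0.105     ]
74.87421967487312 0.01060650301431115
75.05387285582799 0.010514114045768125
75.43819131820857 0.01070115377610622
74.54421427997738 0.010619569996372374
[np.float64(72.05641915080366), np.float64(75.85272993618662), np.float64(73.10416914687212), np.float64(71.35699715104066)] [0.44545697 0.27691311 0.105     ]
[np.float64(74.6755746383804), np.float64(76.90737753593467), np.float64(75.08146731025766), np.float64(76.73443970136204)] [0.44468493 0.27773125 0.07      ]
(array([ 0.45210697,  0.2589067 , -0.00845137]), [np.float64(0.000664691336832656), np.float64(0.0006646913368326605)]) face ctr [0.44501983 0.2771415  0.075     ]
```

Shaft flats lie at 75° (mod 90). The crank's +x is at 116.6°, so I'll turn it −41.6° when fitting. Grasping it now.

Request:
jog_arm:
  motion:
    - [[0, 0, 0, 0.1, 3, 0, 1], [0, 0, 0, 0.2, 7, 0, 1], [0, 0, 0, 0.4, 11, 0, 1], [0, 0, 0, 0.5, 15, 0, 1], [0, 0, 0, 0.6, 17, 0, 1], [0, 0, 0, 0.6, 17, 0, 1], [0, 0, 0, 0.6, 17, -2, 1], [0, 0, 0, 0.6, 17, -5, 1], [0, 0, 0, 0.6, 17, -8, 1], [0, 0, 0, 0.6, 17, -10.5, 1], [0, 0, 0, 0.6, 17, -10.5, 1], [0, 0, 0, 0.6, 17, -10.5, 1]]

```text
time_s: 3.23
tcp_pos: [0.4702, 0.409, 0.0575]
tcp_rot: [-1.653, -2.671, 0.003]
wrist_force: [0.0, -0.7, -1.1]
finger_gap: 0.0878
finger_force: 0.0
```

Request:
jog_arm:
  motion:
    - [[0, 0, 0, 0, 0, 0, 0.6], [0, 0, 0, 0, 0, 0, 0.4], [0, 0, 0, 0, 0, 0, 0.2], [0, 0, 0, 0, 0, 0, 0.2], [0, 0, 0, 0, 0, 0, 0.2], [0, 0, 0, 0, 0, 0, 0.2], [0, 0, 0, 0, 0, 0, 0.2], [0, 0, 0, 0, 0, 0, 0.2]]
  grip_force: 30

```text
time_s: 3.9
tcp_pos: [0.4708, 0.4094, 0.0577]
tcp_rot: [-1.654, -2.671, 0.0]
wrist_force: [0.0, -1.0, 0.4]
finger_gap: 0.0379
finger_force: 0.0
```

Request:
jog_arm:
  motion:
    - [[0, 0, 0, 0, 0, 0, 0.1], [0, 0, 0, 0, 0, 0, 0.1], [0, 0, 0, 0, 0, 0, 0.1], [0, 0, 0, 0, 0, 0, 0.1], [0, 0, 0, 0, 0, 0, 0.1], [0, 0, 0, 0, 0, 0, 0.1]]

```text
time_s: 4.4
tcp_pos: [0.4708, 0.4094, 0.0576]
tcp_rot: [-1.654, -2.671, 0.0]
wrist_force: [-0.1, -1.4, -0.4]
finger_gap: 0.026
finger_force: 30.0
```

Request:
jog_arm:
  motion:
    - [[0, 0, 0, 0, 0, 3, 0.1], [0, 0, 0, 0, 0, 6, 0.1], [0, 0, 0, 0, 0, 9, 0.1], [0, 0, 0, 0, 0, 12, 0.1], [0, 0, -0.1, -0.3, -2, 14, 0.1], [0, 0, -0.2, -0.7, -4, 14, 0.1], [0, 0, -0.3, -1.1, -6, 14, 0.1], [0, 0, -0.4, -1.5, -8, 14, 0.1], [0, 0, -0.5, -1.9, -10, 14, 0.1], [0, 0, -0.6, -2.2, -12, 14, 0.1], [0, 0, -0.7, -2.5, -13.5, 14, 0.1], [0, 0, -0.726, -2.5, -13.5, 14, 0.1]]

```text
time_s: 5.4
tcp_pos: [0.4439, 0.2713, 0.1969]
tcp_rot: [2.5, 1.902, -0.006]
wrist_force: [-0.3, -0.3, -3.0]
finger_gap: 0.0259
finger_force: 30.0
```

Request:
jog_arm:
  motion:
    - [[0, 0, 0, 0, 0, 0, 0.1], [0, 0, 0, 0, 0, 0, 0.1], [0, 0, 0, 0, 0, 0, 0.1]]

```text
time_s: 5.65
tcp_pos: [0.4458, 0.2747, 0.1975]
tcp_rot: [-2.493, -1.911, 0.0]
wrist_force: [0.5, 0.2, -4.4]
finger_gap: 0.026
finger_force: 30.0
```

```bash
python3 - <<'E'
from h import *
o=robot.get_obs();print(o["tcp_pos"],o["tcp_rot"],o["finger_gap"])
im,K,T=snap("wrist");a,Ka,Ta=snap("scene")
h=cv2.cvtColor(im,cv2.COLOR_BGR2HSV)
m=cv2.inRange(h,(0,140,90),(8,255,255));k,l,s,ce=cv2.connectedComponentsWithStats(m)
for i in range(1,k):
    if s[i,4]>60: print("red",ce[i],s[i])
m=cv2.inRange(h,(22,120,150),(34,255,255));k,l,s,ce=cv2.connectedComponentsWithStats(m)
for i in range(1,k):
    if s[i,4]>60: print("yel",ce[i],s[i])
print("shaft proj",proj(K,T,(.445,.2768,.105)))
c=np.zeros((600,800,3),np.uint8)
c[:420,:480]=im[:,40:520]
c[:420,480:]=cv2.resize(a[130:340,270:430],(320,420))
cv2.imwrite("pics/w3.png",c)
E
```

```text
[0.44581561 0.27471188 0.19745147] [-2.49296119e+00 -1.91125831e+00  2.21648913e-04] 0.025978501780903922
red [131.75683891 156.19452888] [117 149  30  18 329]
red [276.51503958 179.45488127] [ 249  148   56   63 1895]
yel [110.19585253 116.75576037] [ 97 105  27  25 434]
yel [450.04272915 195.16333563] [ 412  179   74   42 1451]
yel [464.39060403 224.09395973] [448 210  34  29 745]
yel [276.18369781 296.61789264] [ 250  273   54   49 2515]
shaft proj [276.10100837 217.98664327]
```

View pics/w3.png

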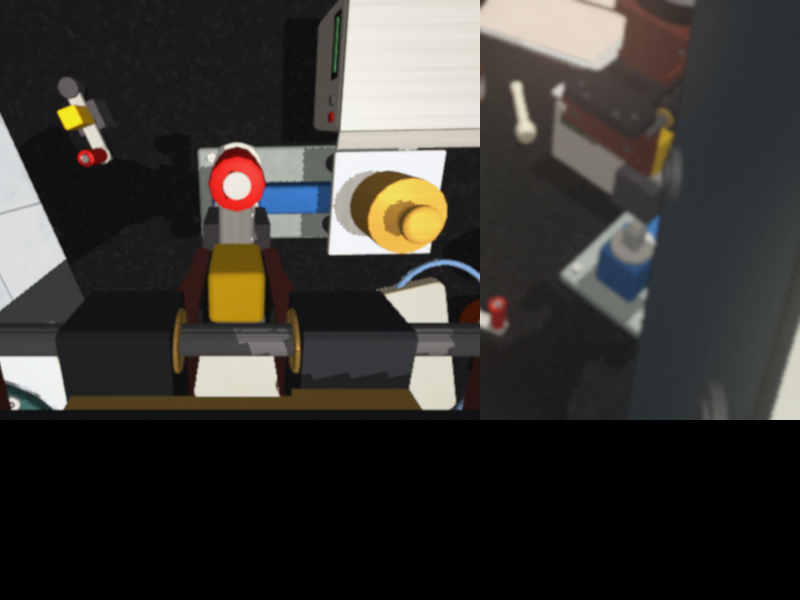

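Picture: the crank is held square, knob top centre at wrist pixel (276.5,183.5), and the platform edges are parallel to the tool. I'll work out the residual offset to the shaft.

```bash
python3 - <<'E'
from h import *
o=robot.get_obs();im,K,T=snap("wrist")
R=cv2.Rodrigues(np.array(o["tcp_rot"]))[0];print("tool y ang",np.degrees(np.arctan2(R[1,1],R[0,1])))
k=onz(K,T,(276.5,183.5),.2438);print(k, k[:2]-.055*np.array([np.cos(np.radians(75)),np.sin(np.radians(75))]),o["tcp_pos"])
# direction knob as seen, grip top front/back edges
for v in(273,):print("grip far edge",onz(K,T,(276.5,v-28),.2318))
for n,p in(("r",(305,180)),("l",(249,180))):print(onz(K,T,p,.2438))
E
```

```text
tool y ang -15.056548350208084
[0.45955359 0.32939151 0.2438    ] [0.44531854 0.27626559] [0.44585863 0.27479054 0.19747158]
grip far edge [0.45201239 0.30137966 0.2318    ]
[0.47002981 0.32792123 0.2438    ]
[0.45010883 0.3332846  0.2438    ]
```

Offset to the shaft is about 0.5 mm, within the taper's capture range. Lowering onto it.

Request:
jog_arm:
  motion:
    - [[0, 0, 0, 0, 0, -1.5, 0.1], [0, 0, 0, 0, 0, -3, 0.1], [0, 0, 0, 0, 0, -3.5, 0.1], [0, 0, 0, 0, 0, -4, 0.1], [0, 0, 0, 0, 0, -4, 0.1]]

```text
time_s: 6.22
tcp_pos: [0.4454, 0.2745, 0.1569]
tcp_rot: [-2.494, -1.91, 0.002]
wrist_force: [-0.2, -0.4, -3.9]
finger_gap: 0.0254
finger_force: 30.0
```

Request:
jog_arm:
  motion:
    - [[0, 0, 0, 0, 0, -0.3, 0.1], [0, 0, 0, 0, 0, -0.6, 0.1], [0, 0, 0, 0, 0, -0.8, 0.1], [0, 0, 0, 0, 0, -0.8, 0.1]]

```text
time_s: 6.55
tcp_pos: [0.4459, 0.2744, 0.1495]
tcp_rot: [-2.494, -1.91, -0.0]
wrist_force: [0.3, 0.4, -3.7]
finger_gap: 0.0255
finger_force: 30.0
```

Request:
jog_arm:
  motion:
    - [[0, 0, 0, 0, 0, -0.4, 0.1], [0, 0, 0, 0, 0, -0.8, 0.1], [0, 0, 0, 0, 0, -1.2, 0.1], [0, 0, 0, 0, 0, -1.6, 0.1], [0, 0, 0, 0, 0, -1.6, 0.1], [0, 0, 0, 0, 0, -1.6, 0.1]]

```text
time_s: 7.05
tcp_pos: [0.4458, 0.2745, 0.1333]
tcp_rot: [-2.494, -1.909, 0.001]
wrist_force: [-0.4, 1.3, -4.3]
finger_gap: 0.0261
finger_force: 30.0
```

Request:
jog_arm:
  motion:
    - [[0, 0, 0, 0, 0, 0, 0.6], [0, 0, 0, 0, 0, 0, 0.6], [0, 0, 0, 0, 0, 0, 0.6], [0, 0, 0, 0, 0, 0, 0.6], [0, 0, 0, 0, 0, 0, 0.6], [0, 0, 0, 0, 0, 2, 0.6], [0, 0, 0, 0, 0, 5, 0.6], [0, 0, 0, 0, 0, 8, 0.6], [0, 0, 0, 0, 0, 11, 0.6], [0, 0, 0, 0, 0, 11, 0.6], [0, 0, 0, 0, 0, 11, 0.6]]

```text
time_s: 7.97
tcp_pos: [0.4471, 0.275, 0.2455]
tcp_rot: [2.494, 1.909, 0.007]
wrist_force: [0.0, 1.0, -1.1]
finger_gap: 0.0527
finger_force: 0.0
```

```bash
python3 - <<'E'
from h import *
o=robot.get_obs();print(o["tcp_pos"],o["finger_gap"])
im,K,T=snap("wrist"); np.savez("a1.npz",im=im,K=K,T=T)
b=snap("top")[0];a=snap("scene")[0]
h=cv2.cvtColor(im,cv2.COLOR_BGR2HSV)
for n,lo,hi in(("yel",(22,120,150),(34,255,255)),("red",(0,140,90),(8,255,255))):
    k,l,s,ce=cv2.connectedComponentsWithStats(cv2.inRange(h,lo,hi))
    for i in range(1,k):
        if s[i,4]>60: print(n,ce[i],s[i])
c=np.zeros((600,800,3),np.uint8)
c[:420,:560]=im; c[:300,560:]=cv2.resize(a[150:300,300:420],(240,300)); c[420:600,560:740]=b[90:270,280:460][:180,:180]
c[300:420,560:]=0
cv2.imwrite("pics/w4.png",c)
E
```

```text
[0.44707996 0.27498414 0.24554184] 0.05272957336275466
yel [131.51863354 119.13664596] [121 109  22  22 322]
yel [425.03995006 193.20349563] [ 390  171   61   51 1602]
yel [274.41852286 223.65767878] [259 210  31  29 853]
red [274.53333333 154.78541667] [261 140  29  31 480]
red [149.05882353 153.5210084 ] [137 147  24  16 238]
```

View pics/w4.png

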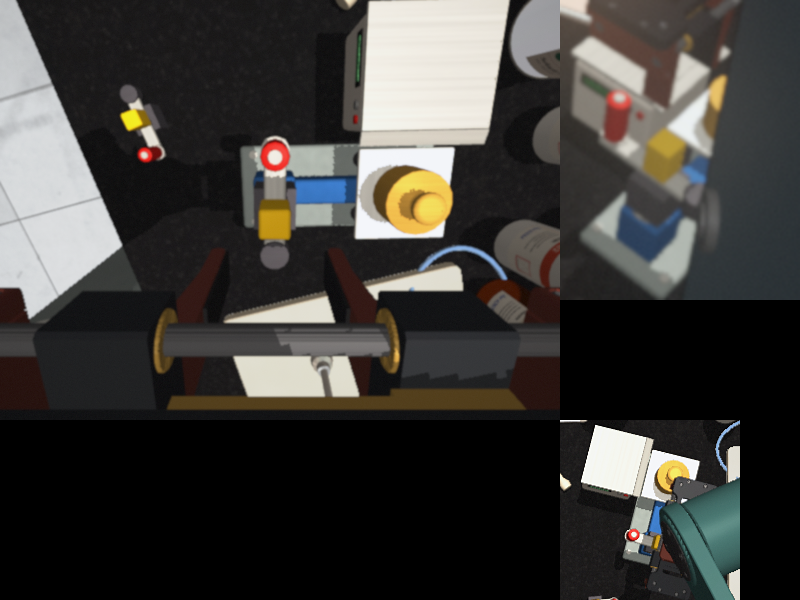

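The crank is seated: in the scene crop the hub sits on the head. Knob is at wrist pixel (275,155), grip at (274,220), and the pan's sloped strip runs along rows 131–145.

```bash
python3 - <<'E'
from h import *
d=np.load("a1.npz");im,K,T=d["im"],d["K"],d["T"]
k=onz(K,T,(275,155),.179);g=onz(K,T,(274.5,220),.167);print(k,g,np.degrees(np.arctan2(*(k-g)[1::-1])),np.linalg.norm((k-g)[:2]))
E
```

```text
[0.46005238 0.32989498 0.179     ] [0.44604453 0.27990838 0.167     ] 74.34542184529234 0.051912238732917705
```

Request:
jog_arm:
  motion:
    - [[0, 0, 0, 0.7, 2.7, 0, 0.6], [0, 0, 0, 1.4, 5.3, 0, 0.6], [0, 0, 0, 1.4, 5.3, -2, 0.6], [0, 0, 0, 1.4, 5.3, -5, 0.6], [0, 0, 0, 1.4, 5.3, -8, 0.6], [0, 0, 0, 1.4, 5.3, -10.8, 0.5], [0, 0, 0, 1.4, 5.3, -10.8, 0.3], [0, 0, 0, 1.4, 5.3, -10.8, 0.1], [0, 0, 0, 1.4, 5.3, -10.8, 0.1], [0, 0, 0, 1.4, 5.3, -10.8, 0.1], [0, 0, 0, 1.4, 5.3, -10.8, 0.1], [0, 0, 0, 1.4, 5.3, -10.8, 0.1]]
  grip_force: 25

```text
time_s: 9.12
tcp_pos: [0.461, 0.328, 0.1372]
tcp_rot: [2.494, 1.909, 0.005]
wrist_force: [1.0, 0.0, 1.5]
finger_gap: 0.0217
finger_force: 25.0
```

```bash
python3 - <<'E'
from h import *
o=robot.get_obs();print({k:np.round(o[k],4) for k in("tcp_pos","finger_gap","finger_force","wrist_force","time_s")})
# steps of arc, clockwise from 75deg
for s in(30,22.5):
  a=np.radians(75-np.arange(0,361,s));p=5.5*np.c_[np.cos(a),np.sin(a)];print(s,(p-p[0]).round(1).tolist())
E
```

```text
{'tcp_pos': array([0.461 , 0.328 , 0.1372]), 'finger_gap': np.float64(0.0217), 'finger_force': np.float64(24.9997), 'wrist_force': array([1.0134, 0.0279, 1.541 ]), 'time_s': np.float64(9.1167)}
30 [[0.0, 0.0], [2.5, -1.4], [3.9, -3.9], [3.9, -6.7], [2.5, -9.2], [0.0, -10.6], [-2.8, -10.6], [-5.3, -9.2], [-6.7, -6.7], [-6.7, -3.9], [-5.3, -1.4], [-2.8, 0.0], [-0.0, 0.0]]
22.5 [[0.0, 0.0], [1.9, -0.9], [3.3, -2.6], [4.0, -4.6], [3.9, -6.7], [2.9, -8.7], [1.3, -10.1], [-0.7, -10.8], [-2.8, -10.6], [-4.8, -9.7], [-6.2, -8.1], [-6.9, -6.0], [-6.7, -3.9], [-5.8, -2.0], [-4.2, -0.5], [-2.1, 0.1], [-0.0, 0.0]]
```

Request:
jog_arm:
  motion:
    - [[0, 0, 0, 1.9, -0.9, 0, 0.1], [0, 0, 0, 3.3, -2.6, 0, 0.1], [0, 0, 0, 4.0, -4.6, 0, 0.1], [0, 0, 0, 3.9, -6.7, 0, 0.1], [0, 0, 0, 3.9, -6.7, 0, 0.1]]

```text
time_s: 9.53
tcp_pos: [0.4985, 0.2583, 0.1368]
tcp_rot: [-2.496, -1.907, 0.001]
wrist_force: [-2.2, -0.3, 4.5]
finger_gap: 0.0214
finger_force: 25.0
```

Request:
jog_arm:
  motion:
    - [[0, 0, 0, -1.0, -2.0, 0, 0.1], [0, 0, 0, -2.6, -3.4, 0, 0.1], [0, 0, 0, -4.6, -4.1, 0, 0.1], [0, 0, 0, -6.7, -3.9, 0, 0.1], [0, 0, 0, -6.7, -3.9, 0, 0.1]]

```text
time_s: 9.95
tcp_pos: [0.4292, 0.2218, 0.1365]
tcp_rot: [-2.494, -1.908, -0.001]
wrist_force: [-1.1, 0.3, 4.6]
finger_gap: 0.0212
finger_force: 25.0
```

Request:
jog_arm:
  motion:
    - [[0, 0, 0, -2.0, 0.9, 0, 0.1], [0, 0, 0, -3.4, 2.5, 0, 0.1], [0, 0, 0, -4.1, 4.6, 0, 0.1], [0, 0, 0, -3.9, 6.7, 0, 0.1], [0, 0, 0, -3.0, 8.6, 0, 0.1], [0, 0, 0, -1.4, 10.1, 0, 0.1], [0, 0, 0, 0.7, 10.7, 0, 0.1], [0, 0, 0, 2.8, 10.6, 0, 0.1], [0, 0, 0, 2.8, 10.6, 0, 0.1]]

```text
time_s: 10.7
tcp_pos: [0.464, 0.3283, 0.1368]
tcp_rot: [2.493, 1.909, 0.006]
wrist_force: [2.0, 0.5, 7.7]
finger_gap: 0.0216
finger_force: 25.0
```

```bash
python3 - <<'E'
from h import *
o=robot.get_obs();print({k:np.round(o[k],4) for k in("tcp_pos","finger_gap","finger_force","wrist_force","time_s")})
im,K,T=snap("wrist"); np.savez("p1.npz",im=im,K=K,T=T);cv2.imwrite("pics/p1.png",im)
E
```

```text
{'tcp_pos': array([0.464 , 0.3283, 0.1368]), 'finger_gap': np.float64(0.0216), 'finger_force': np.float64(25.0005), 'wrist_force': array([1.955 , 0.5063, 7.679 ]), 'time_s': np.float64(10.7)}
```

View pics/p1.png

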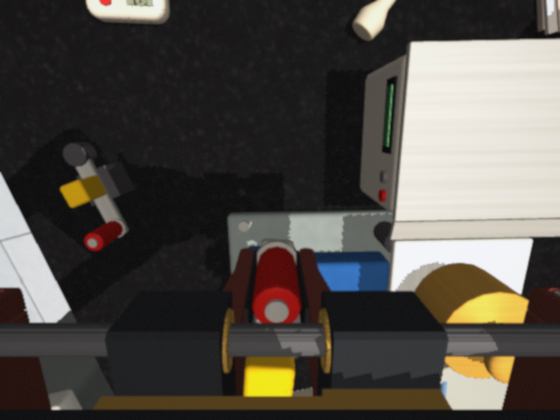

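One turn is done and the platform shows about 16 mm up. I'll release, lift, and photograph the pan and platform from two lateral places to get the pan's height.

Request:
jog_arm:
  motion:
    - [[0, 0, 0, 0, 0, 0, 0.6], [0, 0, 0, 0, 0, 0, 0.6], [0, 0, 0, 0, 0, 0, 0.6], [0, 0, 0, 0, 0, 0, 0.6], [0, 0, 0, 0, 0, 2, 0.6], [0, 0, 0, 0, 0, 5, 0.6], [0, 0, 0, 0, 0, 6, 0.6], [0, 0, 0, 3, -2.5, 6, 0.6], [0, 0, 0, 5.8, -4.7, 6, 0.6], [0, 0, 0, 5.8, -4.7, 6, 0.6], [0, 0, 0, 5.8, -4.7, 6, 0.6]]

```text
time_s: 11.67
tcp_pos: [0.5187, 0.2794, 0.1953]
tcp_rot: [-2.497, -1.906, -0.0]
wrist_force: [-1.1, 0.2, 0.5]
finger_gap: 0.0526
finger_force: 0.0
```

```bash
python3 - <<'E'
from h import *
im,K,T=snap("wrist"); np.savez("q1.npz",im=im,K=K,T=T);cv2.imwrite("pics/q1.png",im);print(robot.get_obs()["tcp_pos"])
E
```

```text
[0.51748016 0.27994201 0.19507168]
```

Request:
jog_arm:
  motion:
    - [[0, 0, 0, 3.4, -0.9, 0, 0.6], [0, 0, 0, 6.8, -1.8, 0, 0.6], [0, 0, 0, 10.2, -2.7, 0, 0.6], [0, 0, 0, 13.6, -3.6, 0, 0.6], [0, 0, 0, 13.6, -3.6, 0, 0.6], [0, 0, 0, 13.6, -3.6, 0, 0.6], [0, 0, 0, 13.6, -3.6, 0, 0.6]]

```text
time_s: 12.3
tcp_pos: [0.652, 0.2452, 0.1948]
tcp_rot: [-2.493, -1.91, 0.003]
wrist_force: [0.6, 0.1, 0.2]
finger_gap: 0.0529
finger_force: 0.0
```

```bash
python3 - <<'E'
from h import *
im,K,T=snap("wrist"); np.savez("q2.npz",im=im,K=K,T=T);print(robot.get_obs()["tcp_pos"])
a=np.load("q1.npz")["im"]
c=np.hstack([a[:300,200:560],im[:300,0:380]]);print(c.shape)
cv2.imwrite("pics/q12.png",c)
E
```

```text
[0.65167858 0.24528193 0.19504346]
(300, 740, 3)
```

View pics/q12.png

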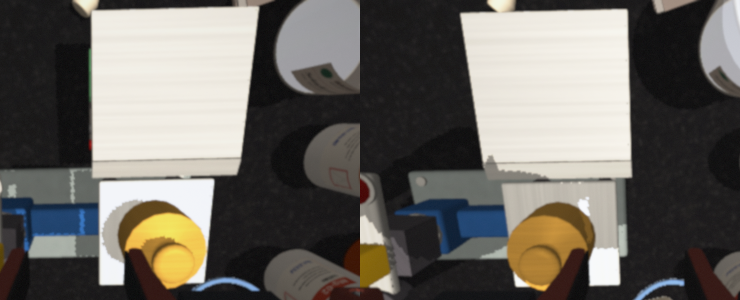

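Two-view picture: the pan's top is (92..258, 8) to (92..241, 161), with its slope strip on rows 161–175 below. The platform's top is (100..214, 181) to (99..209, 284). The second view shows the same things displaced. I'll fit the edges to sub-pixel accuracy and triangulate the corners.

```bash
cat > edge.py <<'E'
from h import *
def line(g,p0,p1,w=6,n=40):
    # subpixel edge points of max gradient across segment p0-p1, robust line fit
    p0,p1=np.array(p0,float),np.array(p1,float);d=(p1-p0)/np.linalg.norm(p1-p0);nn=np.array([-d[1],d[0]])
    t=np.arange(-w,w+.01,.25);pts=[]
    for s in np.linspace(.06,.94,n):
        c=p0+s*(p1-p0);q=(c+t[:,None]*nn).astype(np.float32)
        v=cv2.remap(g,q[None,:,0],q[None,:,1],cv2.INTER_LINEAR)[0]
        e=np.abs(np.gradient(cv2.GaussianBlur(v[None],(9,1),0)[0]));e[:3]=e[-3:]=0;i=e.argmax()
        if e[i]<2: continue
        lo,hi=max(i-5,0),i+6;pts.append(c+nn*(e[lo:hi]@t[lo:hi]/e[lo:hi].sum()))
    vx,vy,x,y=cv2.fitLine(np.array(pts,np.float32),cv2.DIST_HUBER,0,.01,.01).ravel()
    L=np.cross([x,y,1],[x+vx,y+vy,1]);r=np.abs(np.array(pts)@L[:2]+L[2]);return L,np.median(r)
def X(a,b): q=np.cross(a,b);return q[:2]/q[2]
def corners(g,c):  # c: TL,TR,BR,BL
    Ls=[line(g,c[i],c[(i+1)%4]) for i in range(4)];print("  res",[round(float(l[1]),2) for l in Ls])
    return [X(Ls[i-1][0],Ls[i][0]) for i in range(4)]
E
python3 - <<'E'
from edge import *
D=[np.load(f"q{i}.npz") for i in(1,2)]
G=[cv2.cvtColor(d["im"],cv2.COLOR_BGR2GRAY).astype(np.float32) for d in D]
S={"pan":[[(292,10),(458,7),(441,160),(292,162)],[(101,13),(267,10),(271,162),(123,163)]],
"plat":[[(300,182),(414,180),(409,275),(299,275)],[(143,182),(255,181),(259,245),(146,245)]]}
for n,(c1,c2) in S.items():
    a=corners(G[0],c1);b=corners(G[1],c2);P=[]
    for j in range(4):
        p,r=tri([ray(D[0]["K"],D[0]["T"],a[j]),ray(D[1]["K"],D[1]["T"],b[j])]);P.append(p);print(n,j,a[j].round(1),b[j].round(1),p.round(4),np.round(r[0],4))
    for i in range(4): e=P[(i+1)%4]-P[i];print("   len",round(np.linalg.norm(e),4),np.degrees(np.arctan2(e[1],e[0])).round(1)%90)
E
```

```text
res [0.12, 0.07, 0.05, 0.1]
  res [0.13, 0.13, 0.07, 0.06]
pan 0 [290.7   9.8] [99.4 12.1] [0.5686 0.4273 0.0989] 0.0001
pan 1 [459.    5.5] [267.2   8.5] [0.6851 0.3982 0.0984] 0.0
pan 2 [440.8 156.5] [270.9 159. ] [0.6595 0.295  0.0981] 0.0
pan 3 [292.  159.9] [122.3 161.9] [0.5429 0.3242 0.099 ] 0.0
   len 0.1201 76.0
   len 0.1063 76.0
   len 0.1202 76.0
   len 0.1063 76.0
  res [0.08, 0.08, 2.34, 0.1]
  res [0.59, 0.4, 1.09, 0.08]
plat 0 [298.9 181. ] [141.1 184.1] [0.5443 0.3029 0.0848] 0.0005
plat 1 [414.2 178.1] [253.5 175.7] [0.6404 0.2825 0.0882] 0.002
plat 2 [404.7 276.1] [259.3 248.9] [0.6213 0.2064 0.0901] 0.0135
plat 3 [298.7 273.9] [149.2 245.2] [0.5293 0.2388 0.0998] 0.0135
   len 0.0983 78.0
   len 0.0785 75.9
   len 0.0981 70.6
   len 0.0675 76.7
```

Pan flat measures 120.1 × 106 mm, as described, at 98.6 mm. The platform is at about 86 mm, so it needs another 12.6 mm, roughly 280° of turn. Going back to the knob.

Request:
jog_arm:
  motion:
    - [[0, 0, 0, -3.7, 1, 0.5, 0.6], [0, 0, 0, -7.5, 2.1, 0.5, 0.6], [0, 0, 0, -11.2, 3.5, 0.5, 0.6], [0, 0, 0, -14.5, 5.5, 0.5, 0.6], [0, 0, 0, -17, 7.2, 0.3, 0.6], [0, 0, 0, -19.4, 8.3, 0, 0.6], [0, 0, 0, -19.4, 8.3, 0, 0.6], [0, 0, 0, -19.4, 8.3, -3, 0.6], [0, 0, 0, -19.4, 8.3, -6, 0.4], [0, 0, 0, -19.4, 8.3, -6, 0.1], [0, 0, 0, -19.4, 8.3, -6, 0.1], [0, 0, 0, -19.4, 8.3, -6, 0.1]]

```text
time_s: 13.35
tcp_pos: [0.4601, 0.3277, 0.1368]
tcp_rot: [2.494, 1.91, 0.001]
wrist_force: [0.7, 0.3, 0.5]
finger_gap: 0.0298
finger_force: 0.0
```

Request:
jog_arm:
  motion:
    - [[0, 0, 0, 0, 0, 0, 0.1], [0, 0, 0, 0, 0, 0, 0.1], [0, 0, 0, 0, 0, 0, 0.1], [0, 0, 0, 0, 0, 0, 0.1]]

```text
time_s: 13.68
tcp_pos: [0.4611, 0.3282, 0.1371]
tcp_rot: [2.495, 1.909, 0.005]
wrist_force: [-0.3, 0.5, 6.7]
finger_gap: 0.0218
finger_force: 25.0
```

```bash
python3 - <<'E'
from h import *
a=np.radians(75-np.r_[0:271:22.5,280]);p=5.5*np.c_[np.cos(a),np.sin(a)];print((p-p[0]).round(2).tolist())
E
```

```text
[[0.0, 0.0], [1.92, -0.95], [3.34, -2.56], [4.03, -4.59], [3.89, -6.74], [2.94, -8.66], [1.33, -10.08], [-0.71, -10.77], [-2.85, -10.63], [-4.77, -9.68], [-6.19, -8.06], [-6.88, -6.03], [-6.74, -3.89], [-6.41, -2.99]]
```

Request:
jog_arm:
  motion:
    - [[0, 0, 0, 1.9, -0.95, 0, 0.1], [0, 0, 0, 3.35, -2.55, 0, 0.1], [0, 0, 0, 4.05, -4.6, 0, 0.1], [0, 0, 0, 3.9, -6.75, 0, 0.1], [0, 0, 0, 2.95, -8.65, 0, 0.1], [0, 0, 0, 1.35, -10.1, 0, 0.1], [0, 0, 0, -0.7, -10.75, 0, 0.1], [0, 0, 0, -2.85, -10.65, 0, 0.1], [0, 0, 0, -4.75, -9.7, 0, 0.1], [0, 0, 0, -6.2, -8.05, 0, 0.1], [0, 0, 0, -6.9, -6.05, 0, 0.1], [0, 0, 0, -6.75, -3.9, 0, 0.1]]

```text
time_s: 14.68
tcp_pos: [0.3911, 0.2878, 0.1368]
tcp_rot: [2.493, 1.909, -0.001]
wrist_force: [5.3, -5.5, 3.1]
finger_gap: 0.0219
finger_force: 25.0
```

Request:
jog_arm:
  motion:
    - [[0, 0, 0, 0.35, 0.9, 0, 0.1], [0, 0, 0, 0.35, 0.9, 0, 0.1], [0, 0, 0, 0.35, 0.9, 0, 0.1]]

```text
time_s: 14.93
tcp_pos: [0.3962, 0.2994, 0.1371]
tcp_rot: [-2.493, -1.909, -0.004]
wrist_force: [-3.8, 3.4, 10.3]
finger_gap: 0.0215
finger_force: 25.0
```

Request:
jog_arm:
  motion:
    - [[0, 0, 0, 0, 0, 0, 0.6], [0, 0, 0, 0, 0, 0, 0.6], [0, 0, 0, 0, 0, 0, 0.6], [0, 0, 0, 0, 0, 0, 0.6], [0, 0, 0, 0, 0, 3, 0.6], [0, 0, 0, 0, 0, 6, 0.6], [0, 0, 0, 2.5, 0, 7, 0.6], [0, 0, 0, 5.5, 0.1, 7, 0.6], [0, 0, 0, 5.5, 0.1, 7, 0.6], [0, 0, 0, 5.5, 0.1, 7, 0.6]]

```text
time_s: 15.77
tcp_pos: [0.452, 0.2981, 0.2055]
tcp_rot: [2.496, 1.908, 0.0]
wrist_force: [-0.0, -0.1, -0.1]
finger_gap: 0.0529
finger_force: 0.0
```

```bash
python3 - <<'E'
from h import *
im,K,T=snap("wrist"); np.savez("u1.npz",im=im,K=K,T=T)
E
```

Request:
jog_arm:
  motion:
    - [[0, 0, 0, 3.2, -0.9, 0, 0.6], [0, 0, 0, 6.4, -1.8, 0, 0.6], [0, 0, 0, 9.6, -2.6, 0, 0.6], [0, 0, 0, 9.6, -2.6, 0, 0.6], [0, 0, 0, 9.6, -2.6, 0, 0.6], [0, 0, 0, 9.6, -2.6, 0, 0.6]]

```text
time_s: 16.32
tcp_pos: [0.5447, 0.2722, 0.2047]
tcp_rot: [-2.493, -1.909, 0.005]
wrist_force: [-0.4, -0.5, -1.7]
finger_gap: 0.0526
finger_force: 0.0
```

```bash
cat > m.py <<'E'
from edge import *
im,K,T=snap("wrist"); np.savez("u2.npz",im=im,K=K,T=T)
D=[np.load(f"u{i}.npz") for i in(1,2)]
G=[cv2.cvtColor(d["im"],cv2.COLOR_BGR2GRAY).astype(np.float32) for d in D]
pan=[(.5686,.4273,.0986),(.6851,.3982,.0986),(.6595,.2950,.0986),(.5429,.3242,.0986)]
x=np.array([.970,-.242,0]);y=np.array([.242,.970,0])
C=np.mean([pan[0],pan[1]],0)-y*.06  # pan centre
PC=C-.116*y;print("pan c",C,"plat c",PC)
pl=[PC+sx*.05*x+sy*.05*y for sx,sy in((-1,1),(1,1),(1,-.5),(-1,-.5))]
for n,c,k in(("pan",pan,4),("plat",pl,2)):
    q=[]
    for d,g in zip(D,G):
        s=[proj(d["K"],d["T"],p) for p in c];print(n,np.round(s).astype(int).tolist());q.append(corners(g,s))
    P=[]
    for j in range(k):
        p,r=tri([ray(d["K"],d["T"],q[i][j]) for i,d in enumerate(D)]);P.append(p);print(n,j,q[0][j].round(1),q[1][j].round(1),p.round(4),np.round(r[0],4))
    print(np.mean(P,0)[2],np.linalg.norm(P[1]-P[0]))
E
python3 m.py
```

```text
pan c [0.61233 0.35455 0.0986 ] plat c [0.584258 0.24203  0.0986  ]
pan [[383, 15], [545, 11], [518, 156], [374, 159]]
  res [0.16, 0.13, 0.05, 0.06]
pan [[255, 14], [417, 10], [404, 155], [260, 158]]
  res [0.04, 0.03, 0.05, 0.03]
pan 0 [383.3  15.4] [254.6  13.6] [0.5684 0.427  0.0996] 0.0
pan 1 [544.1  11.6] [416.9   9.7] [0.6854 0.3984 0.0976] 0.0
pan 2 [517.6 156. ] [403.8 155.4] [0.6593 0.2952 0.0987] 0.0
pan 3 [374.  159.4] [259.5 158.3] [0.5427 0.3242 0.0993] 0.0001
0.0988197398738696 0.12041453437182481
plat [[384, 182], [501, 180], [487, 261], [378, 263]]
  res [0.06, 0.8, 2.56, 0.03]
plat [[272, 181], [390, 179], [383, 260], [274, 262]]
  res [0.17, 0.04, 3.02, 0.13]
plat 0 [379.7 182.1] [268.3 181.2] [0.5445 0.3034 0.0976] 0.0
plat 1 [495.6 179. ] [385.3 178.6] [0.6422 0.2791 0.0952] 0.0001
0.09637751946180034 0.10079280347722998
```

The pan is at about 98.8 mm. The platform is 97.6 mm by its good corner and about 98.2 mm by turn count, so it sits roughly 0.5–1.5 mm low. A 15° nudge (+0.7 mm) centres it in the tolerance.

Request:
jog_arm:
  motion:
    - [[0, 0, 0, -3.5, 0.6, 0, 0.6], [0, 0, 0, -7.2, 1.2, 0, 0.6], [0, 0, 0, -11, 1.8, 0, 0.6], [0, 0, 0, -15.1, 2.5, 0, 0.6], [0, 0, 0, -15.1, 2.5, 0, 0.6], [0, 0, 0, -15.1, 2.5, -2, 0.6], [0, 0, 0, -15.1, 2.5, -5, 0.6], [0, 0, 0, -15.1, 2.5, -7, 0.4], [0, 0, 0, -15.1, 2.5, -7, 0.1], [0, 0, 0, -15.1, 2.5, -7, 0.1], [0, 0, 0, -15.1, 2.5, -7, 0.1], [0, 0, 0, -15.1, 2.5, -7, 0.1]]

```text
time_s: 17.37
tcp_pos: [0.3965, 0.298, 0.137]
tcp_rot: [2.494, 1.91, 0.004]
wrist_force: [0.0, 0.4, 1.1]
finger_gap: 0.0229
finger_force: 1.3
```

Request:
jog_arm:
  motion:
    - [[0, 0, 0, 0, 0, 0, 0.1], [0, 0, 0, 0, 0, 0, 0.1], [0, 0, 0, 0, 0, 0, 0.1], [0, 0, 0, 0.35, 0.6, 0, 0.1], [0, 0, 0, 0.75, 1.2, 0, 0.1], [0, 0, 0, 0.75, 1.2, 0, 0.1], [0, 0, 0, 0.75, 1.2, 0, 0.1]]

```text
time_s: 17.95
tcp_pos: [0.4042, 0.3103, 0.1368]
tcp_rot: [-2.494, -1.91, -0.004]
wrist_force: [-1.7, 2.1, 4.0]
finger_gap: 0.0215
finger_force: 25.0
```

Request:
jog_arm:
  motion:
    - [[0, 0, 0, 0, 0, 0, 0.6], [0, 0, 0, 0, 0, 0, 0.6], [0, 0, 0, 0, 0, 0, 0.6], [0, 0, 0, 0, 0, 0, 0.6], [0, 0, 0, 0, 0, 3, 0.6], [0, 0, 0, 0, 0, 6, 0.6], [0, 0, 0, 2.5, -0.5, 7, 0.6], [0, 0, 0, 4.7, -1.1, 7, 0.6], [0, 0, 0, 4.7, -1.1, 7, 0.6], [0, 0, 0, 4.7, -1.1, 7, 0.6]]

```text
time_s: 18.78
tcp_pos: [0.4511, 0.2981, 0.2056]
tcp_rot: [-2.496, -1.908, -0.0]
wrist_force: [-1.2, 0.5, -0.6]
finger_gap: 0.0531
finger_force: 0.0
```

```bash
python3 - <<'E'
from h import *
im,K,T=snap("wrist"); np.savez("u1.npz",im=im,K=K,T=T)
E
```

Request:
jog_arm:
  motion:
    - [[0, 0, 0, 3.2, -0.9, 0, 1], [0, 0, 0, 6.4, -1.8, 0, 1], [0, 0, 0, 9.6, -2.6, 0, 1], [0, 0, 0, 9.6, -2.6, 0, 1], [0, 0, 0, 9.6, -2.6, 0, 1], [0, 0, 0, 9.6, -2.6, 0, 1]]

```text
time_s: 19.33
tcp_pos: [0.5443, 0.2724, 0.2046]
tcp_rot: [-2.493, -1.909, 0.005]
wrist_force: [-0.3, 0.6, 0.5]
finger_gap: 0.0867
finger_force: 0.0
```

```bash
python3 m.py; python3 - <<'E'
from h import *
d=np.load("u2.npz");im,K,T=d["im"],d["K"],d["T"];print(robot.get_obs()["tcp_pos"])
# weight top-face/knob from both views: brass mask
for f in("u1","u2"):
    d=np.load(f+".npz");im,K,T=d["im"],d["K"],d["T"];h=cv2.cvtColor(im,cv2.COLOR_BGR2HSV)
    m=cv2.inRange(h,(14,110,60),(34,255,255));m[300:]=0
    k,l,s,ce=cv2.connectedComponentsWithStats(m)
    for i in range(1,k):
        if s[i,4]>400: print(f,ce[i],s[i], "exp body top",proj(K,T,(.583,.243,.143)),"exp knob",proj(K,T,(.583,.243,.167)))
E
```

```text
pan c [0.61233 0.35455 0.0986 ] plat c [0.584258 0.24203  0.0986  ]
pan [[384, 15], [546, 11], [519, 156], [375, 159]]
  res [0.12, 0.11, 0.04, 0.05]
pan [[255, 14], [418, 10], [404, 156], [260, 158]]
  res [0.03, 0.04, 0.06, 0.06]
pan 0 [384.5  15. ] [255.2  13.8] [0.5685 0.4271 0.0995] 0.0
pan 1 [545.3  11.1] [417.4  10. ] [0.6854 0.3984 0.0977] 0.0
pan 2 [518.6 155.7] [404.2 155.6] [0.6593 0.2951 0.0985] 0.0
pan 3 [375. 159.] [260.  158.5] [0.5427 0.3242 0.0992] 0.0
0.09873621402886629 0.12036940165368096
plat [[385, 182], [502, 179], [488, 260], [379, 262]]
  res [0.08, 1.31, 3.31, 0.03]
plat [[273, 182], [390, 179], [384, 260], [275, 262]]
  res [0.75, 0.05, 1.3, 0.22]
plat 0 [380.9 181.9] [268.9 179.5] [0.5448 0.304  0.0973] 0.0009
plat 1 [496.1 178.9] [385.8 179.7] [0.6426 0.2782 0.0938] 0.0004
0.09554635303444628 0.10113941907466913
[0.54405361 0.27258808 0.20487633]
u1 [122.6028481  143.49367089] [106 133  36  25 632] exp body top [463.1690822  254.55596202] exp knob [482.77512188 268.26145826]
u1 [449.14566758 246.40416606] [ 397  202  104   90 6913] exp body top [463.1690822  254.55596202] exp knob [482.77512188 268.26145826]
u1 [277.1523616  264.14931437] [ 254  234   46   60 1969] exp body top [463.1690822  254.55596202] exp knob [482.77512188 268.26145826]
u2 [ 23.58608059 142.54212454] [  3 131  44  26 819] exp body top [337.15015931 254.72410966] exp knob [343.44533107 268.55997485]
u2 [326.8802494 246.2992848] [ 290  202   82   91 5453] exp body top [337.15015931 254.72410966] exp knob [343.44533107 268.55997485]
u2 [145.57363977 261.83818011] [ 116  234   61   58 2132] exp body top [337.15015931 254.72410966] exp knob [343.44533107 268.55997485]
```

```bash
python3 - <<'E'
from edge import *
for f,cl,cr in(("u1",(380,376),(496,484)),("u2",(269,271),(386,381))):
    g=cv2.cvtColor(np.load(f+".npz")["im"],cv2.COLOR_BGR2GRAY)
    for r in(190,205,220,235,250):
        l=int(np.interp(r,(181,262),cl));rr=int(np.interp(r,(181,262),cr))
        print(f,r,"L",l-8,g[r,l-8:l+10].tolist(),"R",rr-8,g[r,rr-8:rr+10].tolist())
E
```

```text
u1 190 L 371 [52, 56, 58, 60, 64, 65, 67, 77, 104, 157, 218, 241, 245, 245, 245, 245, 245, 245] R 486 [244, 244, 244, 244, 244, 244, 244, 243, 235, 194, 103, 35, 29, 26, 28, 28, 30, 27]
u1 205 L 370 [43, 49, 59, 75, 90, 98, 99, 95, 110, 161, 219, 241, 245, 245, 245, 245, 245, 245] R 484 [244, 244, 244, 244, 244, 244, 244, 241, 220, 139, 60, 35, 33, 31, 31, 29, 30, 28]
u1 220 L 370 [63, 61, 60, 61, 71, 86, 95, 112, 166, 223, 241, 245, 244, 239, 226, 210, 186, 177] R 482 [201, 204, 211, 220, 228, 235, 240, 229, 174, 88, 30, 26, 26, 26, 27, 29, 30, 34]
u1 235 L 369 [32, 31, 34, 35, 48, 66, 84, 115, 171, 219, 222, 188, 171, 173, 176, 176, 176, 176] R 480 [200, 200, 199, 200, 200, 200, 200, 200, 200, 200, 200, 200, 199, 199, 199, 197, 184, 142]
u1 250 L 368 [57, 58, 62, 69, 71, 74, 84, 118, 176, 225, 242, 245, 245, 243, 232, 200, 178, 174] R 477 [193, 193, 193, 193, 192, 192, 192, 190, 189, 185, 180, 175, 169, 174, 185, 193, 197, 198]
u2 190 L 261 [102, 102, 102, 101, 102, 101, 101, 108, 129, 158, 172, 174, 177, 180, 181, 182, 182, 182] R 377 [244, 244, 244, 244, 244, 244, 240, 211, 114, 37, 26, 26, 26, 24, 27, 27, 27, 27]
u2 205 L 261 [42, 43, 43, 43, 42, 43, 44, 62, 106, 149, 167, 173, 174, 178, 179, 180, 180, 180] R 376 [244, 244, 244, 244, 244, 243, 235, 192, 100, 33, 25, 27, 27, 27, 26, 27, 26, 27]
u2 220 L 261 [63, 62, 64, 64, 63, 63, 63, 71, 94, 132, 159, 170, 173, 175, 178, 180, 179, 180] R 375 [245, 244, 244, 244, 244, 242, 229, 173, 87, 31, 27, 28, 27, 27, 26, 25, 26, 26]
u2 235 L 262 [103, 102, 102, 102, 101, 103, 103, 106, 127, 154, 167, 170, 173, 175, 177, 178, 178, 177] R 374 [244, 244, 244, 244, 244, 242, 225, 156, 74, 27, 27, 29, 26, 26, 24, 25, 25, 26]
u2 250 L 262 [102, 102, 102, 102, 102, 101, 102, 112, 150, 198, 217, 211, 221, 225, 223, 211, 186, 176] R 373 [159, 219, 239, 243, 244, 241, 217, 130, 53, 31, 31, 30, 26, 27, 25, 28, 26, 29]
```

```bash
python3 - <<'E'
from h import *
from scipy.optimize import brentq
D=[np.load(f"u{i}.npz") for i in(1,2)]
x=np.array([.970,-.242]);y=np.array([.242,.970])
E={"platR":([(495.63,190),(493.03,205),(490.48,220)],[(384.77,190),(383.61,205),(382.43,220)]),
"platL":([(380.25,190),(379.19,205),(378.1,220),(375.95,250)],[(269.2,190),(269.25,205),(269.6,220),(270.4,235)]),
"panR":([(545.3,11.1),(518.6,155.7)],[(417.4,10),(404.2,155.6)]),"panL":([(384.5,15),(375,159)],[(255.2,13.8),(260,158.5)])}
for n,(a,b) in E.items():
    f=lambda z,s,d:np.mean([onz(d["K"],d["T"],p,z)[:2]@x for p in s])
    z=brentq(lambda z:f(z,a,D[0])-f(z,b,D[1]),.05,.15);print(n,z.__round__(5),f(z,a,D[0]))
# weight body top: rows/cols of brass extents at knob/body
P=[]
E
```

```text
platR 0.09787 0.5544141222507849
platL 0.09755 0.4547608660595863
panR 0.0981 0.568262379753067
panL 0.09932 0.4480287939741942
```

Platform 97.7 mm against pan 98.7 mm by image, and 98.9 mm by turn count. They are level within about 1 mm. Next I turn the gripper to straddle the weight along the platform's y.

Request:
jog_arm:
  motion:
    - [[0, 0, -0.12, 0.3, -0.3, 0.5, 1], [0, 0, -0.24, 0.6, -0.5, 1, 1], [0, 0, -0.36, 0.9, -0.8, 1, 1], [0, 0, -0.48, 1.2, -1, 1, 1], [0, 0, -0.6, 1.5, -1.2, 1, 1], [0, 0, -0.72, 1.8, -1.5, 1, 1], [0, 0, -0.84, 2.1, -1.8, 1, 1], [0, 0, -0.96, 2.4, -2, 1, 1], [0, 0, -1.08, 2.7, -2.2, 1, 1], [0, 0, -1.2, 3, -2.5, 1, 1], [0, 0, -1.32, 3.2, -2.7, 1, 1], [0, 0, -1.44, 3.4, -2.8, 1, 1]]

```text
time_s: 20.38
tcp_pos: [0.5784, 0.2449, 0.2155]
tcp_rot: [3.134, -0.216, -0.002]
wrist_force: [-0.6, -0.2, -1.4]
finger_gap: 0.0881
finger_force: 0.0
```

Request:
jog_arm:
  motion:
    - [[0, 0, -0.113, 0, 0, 0, 1], [0, 0, -0.113, 0, 0, 0, 1], [0, 0, -0.113, 0, 0, 0, 1], [0, 0, -0.113, 0, 0, 0, 1], [0, 0, -0.113, 0, 0, 0, 1]]

```text
time_s: 20.8
tcp_pos: [0.5797, 0.2447, 0.2157]
tcp_rot: [-3.118, 0.381, 0.0]
wrist_force: [0.3, 0.6, -0.6]
finger_gap: 0.0876
finger_force: 0.0
```

```bash
python3 - <<'E'
from h import *
o=robot.get_obs();R=cv2.Rodrigues(np.array(o["tcp_rot"]))[0]
print(o["tcp_pos"],np.degrees(np.arctan2(R[1,1],R[0,1])),R[2,2],o["joint_pos"],o["time_s"])
im,K,T=snap("wrist");h=cv2.cvtColor(im,cv2.COLOR_BGR2HSV)
m=cv2.inRange(h,(14,110,60),(34,255,255));k,l,s,ce=cv2.connectedComponentsWithStats(m)
print([(ce[i].round(),s[i]) for i in range(1,k) if s[i,4]>300],proj(K,T,(.58,.245,.1425)),proj(K,T,(.58,.245,.167)))
r=m[max(0,0):];
for v in range(180,300,15):
    w=np.where(m[v])[0]; print(v,(w.min(),w.max()) if len(w) else None)
E
```

```text
[0.57969062 0.24469889 0.21566477] -103.93991968964536 -0.9999999714288762 [2.89612345e-01 4.06546829e-01 1.45236679e+00 1.63666361e-04
 1.28285936e+00 2.10365967e+00] 20.8
[(array([278., 221.]), array([ 238,  178,   80,   85, 5217], dtype=int32)), (array([ 90., 341.]), array([  76,  308,   37,   66, 1150], dtype=int32)), (array([462., 341.]), array([ 440,  309,   38,   65, 1144], dtype=int32)), (array([386., 395.]), array([ 251,  357,  309,   53, 6260], dtype=int32))] [277.12837144 224.18799149] [277.20346692 234.79073978]
180 (np.int64(265), np.int64(290))
195 (np.int64(248), np.int64(307))
210 (np.int64(241), np.int64(315))
225 (np.int64(238), np.int64(317))
240 (np.int64(243), np.int64(313))
255 (np.int64(254), np.int64(301))
270 None
285 None
```

The weight is centred in the fingers to about 1 mm across and 2 mm along. Descending to straddle it.

Request:
jog_arm:
  motion:
    - [[0, 0, 0, 0, 0, -2.5, 1], [0, 0, 0, 0, 0, -5, 1], [0, 0, 0, 0, 0, -7.5, 1], [0, 0, 0, 0, 0, -9.5, 1], [0, 0, 0, 0, 0, -10.8, 1], [0, 0, 0, 0, 0, -10.8, 1], [0, 0, 0, 0, 0, -10.8, 0.9], [0, 0, 0, 0, 0, -10.8, 0.8], [0, 0, 0, 0, 0, -10.8, 0.7], [0, 0, 0, 0, 0, -10.8, 0.7], [0, 0, 0, 0, 0, -10.8, 0.7]]
  grip_force: 4

```text
time_s: 21.77
tcp_pos: [0.5809, 0.2441, 0.1089]
tcp_rot: [3.118, -0.385, 0.003]
wrist_force: [-0.3, -3.8, 4.1]
finger_gap: 0.0633
finger_force: 4.0
```

Request:
jog_arm:
  motion:
    - [[0, 0, 0, 0, 0, 0, 0.7], [0, 0, 0, 0, 0, 0, 0.7], [0, 0, 0, 0, 0, 0, 0.7]]

```text
time_s: 22.02
tcp_pos: [0.5809, 0.2441, 0.1088]
tcp_rot: [-3.118, 0.385, -0.003]
wrist_force: [-0.8, -3.8, 5.9]
finger_gap: 0.0632
finger_force: 4.0
```

Request:
jog_arm:
  motion:
    - [[0, 0, 0, 0.15, 0.6, 0, 0.7], [0, 0, 0, 0.4, 1.6, 0, 0.7], [0, 0, 0, 0.7, 2.7, 0, 0.7], [0, 0, 0, 0.95, 3.8, 0, 0.7], [0, 0, 0, 1.2, 4.9, 0, 0.7], [0, 0, 0, 1.5, 6, 0, 0.7], [0, 0, 0, 1.8, 7.1, 0, 0.7], [0, 0, 0, 2.05, 8.2, 0, 0.7], [0, 0, 0, 2.3, 9.3, 0, 0.7], [0, 0, 0, 2.6, 10.4, 0, 0.7], [0, 0, 0, 2.85, 11.35, 0, 0.7], [0, 0, 0, 2.85, 11.35, 0, 0.7]]

```text
time_s: 23.02
tcp_pos: [0.6095, 0.3605, 0.1079]
tcp_rot: [-3.116, 0.384, -0.002]
wrist_force: [0.4, 2.2, 1.8]
finger_gap: 0.0626
finger_force: 4.0
```

Request:
jog_arm:
  motion:
    - [[0, 0, 0, 0, 0, 0, 0.8], [0, 0, 0, 0, 0, 0, 1], [0, 0, 0, 0, 0, 0, 1], [0, 0, 0, 0, 0, 0, 1], [0, 0, 0, 0, 0, 0, 1], [0, 0, 0, 0, 0, 0, 1]]

```text
time_s: 23.52
tcp_pos: [0.6088, 0.3576, 0.1076]
tcp_rot: [-3.118, 0.386, 0.0]
wrist_force: [-0.4, 0.4, 0.2]
finger_gap: 0.0878
finger_force: 0.0
```

Request:
jog_arm:
  motion:
    - [[0, 0, 0, 0, 0, 2.5, 1], [0, 0, 0, 0, 0, 5, 1], [0, 0, 0, 0, 0, 8, 1], [0, 0, 0, 0, 0, 11, 1], [0, 0, 0, 0, 0, 12, 1], [0, 0, 0, 0, 0, 12, 1], [0, 0, 0, 0, 0, 12, 1]]

```text
time_s: 24.1
tcp_pos: [0.6087, 0.3578, 0.2273]
tcp_rot: [-3.118, 0.386, -0.0]
wrist_force: [-0.4, -0.5, -0.7]
finger_gap: 0.088
finger_force: 0.0
```

```bash
python3 - <<'E'
from h import *
o=robot.get_obs();print(o["tcp_pos"],o["time_s"])
im,K,T=snap("wrist");h=cv2.cvtColor(im,cv2.COLOR_BGR2HSV)
m=cv2.inRange(h,(14,110,60),(34,255,255));k,l,s,ce=cv2.connectedComponentsWithStats(m)
print([(ce[i].round(),s[i]) for i in range(1,k) if s[i,4]>300],"exp",proj(K,T,(.6095,.3575,.143)))
b,Kb,Tb=snap("top")
for n,lo,hi in(("brass",(12,90,90),(34,255,255)),("yel",(22,150,120),(34,255,255)),("red",(0,150,100),(6,255,255)),("grn",(60,100,60),(85,255,255))):
    hh=cv2.cvtColor(b,cv2.COLOR_BGR2HSV);k,l,s,ce=cv2.connectedComponentsWithStats(cv2.inRange(hh,lo,hi))
    print(n,[(ce[i].round(1).tolist(),int(s[i,4])) for i in range(1,k) if s[i,4]>50 and 200<ce[i][0]<420 and 60<ce[i][1]<300])
print("exp weight top px",proj(Kb,Tb,(.61,.3555,.143)),"knob",proj(Kb,Tb,(.405,.310,.179)),"green moved? was 240,193")
a,Ka,Ta=snap("scene");h=cv2.cvtColor(a,cv2.COLOR_BGR2HSV);k,l,s,ce=cv2.connectedComponentsWithStats(cv2.inRange(h,(14,110,60),(34,255,255)))
print("scene",[(ce[i].round(),s[i].tolist()) for i in range(1,k) if s[i,4]>150 and 250<ce[i][0]<420],proj(Ka,Ta,(.61,.3555,.1425)))
E
```

```text
[0.6087018  0.35777397 0.22730176] 24.1
[(array([273., 218.]), array([ 235,  177,   77,   82, 4842], dtype=int32)), (array([ 90., 341.]), array([  76,  308,   36,   66, 1109], dtype=int32)), (array([463., 341.]), array([ 441,  309,   37,   65, 1124], dtype=int32)), (array([396., 375.]), array([383, 357,  28,  38, 441], dtype=int32)), (array([420., 401.]), array([ 251,  389,  309,   20, 4574], dtype=int32))] exp [277.65873523 219.32242176]
brass [([330.5, 132.9], 511), ([377.7, 213.8], 163), ([315.6, 273.5], 86)]
yel [([327.1, 133.4], 203), ([378.5, 213.8], 118), ([315.9, 273.9], 65)]
red [([361.7, 234.7], 70)]
grn [([237.7, 190.9], 302)]
exp weight top px [337.0854167  128.26278545] knob [363.04533581 235.12831923] green moved? was 240,193
scene [] [344.84417245 159.54446139]
```

The weight sits about 5 mm past the pan's centre, inside the flat area. The crank's knob is where it was left and the bottle is unmoved. The arm is clear, so I'm handing in.

```bash
python3 -c "
from rig import robot
print(robot.sign_off())"
```

```text
the job is handed in; nothing more can be done
None
```

I handed in the job at about 24 s: the crank is on the shaft, the platform is level with the pan to about 1 mm by measurement, and the weight was slid across and stands wholly on the pan's flat. I didn't check the brown bottle or the pestle at the end, but the arm never worked near them.

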